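Tip the whetstone out of its case and lay it on the sharpening mat

TASK

Get the longer of the two sharpening stones ready for the knife: push down the end that hangs over the open gap in its wooden case so that its other end tips up, take it by the raised end, and lay it flat in the middle of the grey mat, lengthwise along the mat. Leave the shorter stone lying in its own case.

Things in the scene. Friction and masses are not known exactly. Their poses are not given: they have to be found in the camera images.
- long_stone_center (a point): Centre (half-way up) of the longer stone: block 100 mm long (x), 45 wide (y), 24 thick (z up), 0.23 kg. Starts sunk in its case, top flush with the rim. A light push (under 5 N) down on its top 40 mm from the centre towards +x, sinking it there 8 to 10 mm, tips it about its middle. It then stays 25 degrees down at +x; the -x end stands 20 mm higher, sides bare to grasp across the width.
- long_case: Its case: fixed, open-topped wooden box 126 mm long (x), 63 wide (y), 52 high, at any heading; origin at centre of underside. Slot 110 by 49 mm, side walls 7 mm, end walls 8. At the +x end a 9 mm gap shows between stone and wall, at -x only 1 mm. The stone starts parallel, its centre 4 mm to -x of the case's. Floor 28 mm above the table in the -x half, sloping down 25 degrees in the +x half.
- mat_top (a point): Centre of the top face of the flat grey mat, 170 mm long (its x), 90 mm wide (its y), fixed to the table; its top is 4 mm above the table. The stone is to lie on it with its length along the mat's x, either way round.
- short_stone_center (a point): Centre (half-way up) of the shorter stone, 64 mm long (its x), 45 mm wide, 24 mm thick, flush in a shorter wooden case (90 by 63 by 52 mm) of the same make. To be left there. The two cases stand on opposite sides of the mat, either one left or right.
Mind the look-alikes: they are no part of the job. Leave any turquoise or yellow look-alike of the part that bears long_stone_center alone.

How it is judged:
By the outcome, as a careful person would: the job done as asked, in the order asked, and still so for the second after the job is handed in, with the robot touching nothing.
It also fails if it takes over 43 s, if anything falls off the work surface, if the arm or the gripper's body presses on something with over 40 N, if the wrist force passes 120 N, or if a joint passes its speed limit or range.

ROBOT

A 6-joint arm with a two-finger parallel gripper is mounted at the origin on the work surface. World frame = base frame: x ahead of the robot, y to its left, z up, the work surface at z = 0. Lengths are in m, angles in rad, forces in N, time in s.
With the tool pointing down it reaches from about 0.35 to 0.775 m from the base axis. Payload 5.5 kg.
Tool frame: the origin (TCP) lies where the fingers leave the gripper's body, on its centre line; the fingertips stand 73 mm ahead of it and the grasp point (between the pads) lies 54 mm ahead of it; z points along the fingers, y is the direction in which the jaws open and shut (so a half turn about z gives the same grasp; the last joint's range is limited). The gripper opens to 85 mm and grips with 20 to 120 N. Pads are 22 mm wide; open, the fingers measure 114 mm over their backs; the gripper's body (76 mm by 85 mm) begins 54 mm behind the grasp point. The pads swing forward as they close: fully open they stand 13 mm farther back than shut.
Start: joints at [1.184, 0.313, 0.046, 1.304, 0, 1.431], TCP at [0.14, 0.558, 0.304] pointing down, gripper open.
Joint ranges: [-2.76, 2.76], [-0.86, 1.69], [-1.03, 1.26], [-2.2, 2.34], [-1.47, 1.5], [-3.14, 3.14]. Speed limits (rad/s): [2.57, 2.57, 3.14, 3.14, 3.14, 3.14].

INTERFACE

Orientations are given as a unit quaternion [w, x, y, z].
In Python, from workcell import env, read_camera, job, cut_out gives the robot as it stands.
- The arm moves only by the tool servo_tool, never from a script. Its argument "deltas" is a list of rows, each an object of numbers: "dx", "dy", "dz": the shift along the world's x, y, z in mm; "rx", "ry", "rz": the turn, a rotation vector about the world's x, y, z in rad; "fingers": the closure, from -1 (fully open) to 1 (shut). A call has 1 to 8 rows; each row shifts and turns the commanded pose from where the row before left it; what a row does not reach is not made up. A row lasts 1/10 s, in which the tool goes at most 50 mm and 8.59 degrees, less where a joint would pass 70% of its speed; a pose out of reach is approached as far as the arm can. A call is refused whole if a number of a shift passes 50 or a number of a turn 0.15, either way. A call with a gripper value outside its range is refused whole. The fingers move at their own pace and stop on an object; "newtons" is the grip in N (left out, the last holds). Time passes only in rows, so rows that do not move let the fingers close. It gives the time, the measured TCP pose, the force and the opening at its end, in the units of the state.
- env.get_state(): the state, without advancing time (a new reading comes with each control period).
- read_camera(name): name is "scene" or "top"; returns a dict with "img" (420x560x3 uint8, red, green, blue), "intrinsics" (3x3 intrinsics, pixels), "k1" (the pictures are not rectified: a ray, as slopes to the right and down, at radius r is drawn at 1 + k1 r^2 times it, then the intrinsics apply), "extrinsics" (4x4, takes a point from camera to world coordinates). Camera axes: x right, y down, z forward; pixel columns grow to the right and rows downward; lengths in m; the calibration is good to about 2 mm. A picture is of the moment at which its call begins. There is no depth.
- job.hand_in(): hands the job in, once; it reports no verdict.
Trained networks look in the newest picture that a camera, given by its name, has taken for a name from the list of things; names that differ only in an ending like _2 or _b are one class to them, and where a whole thing is asked for, a point or a joint stands for the part that bears it (a point fixed in the world has none). Each returns a list of dicts, best first, with "confidence" (0 to 1); they miss things now and then, are a little off and sometimes report something else, mostly with a low value. They report only what shows in the picture. A call takes as long as a camera call. They do not tell look-alikes from the thing itself.
- cut_out(target, camera): "region" (420x560 bool, what is visible of it) and "extent" ([left, top, right, bottom] in pixels, round what is visible of it).
The state is a dict: "clock": time; "joint_pos": joint angles; "qvel": joint speeds; "tau": joint torques, N m; "tcp_pos": TCP position; "orientation": TCP orientation; "wrist_force": force on the tool from outside, world axes, zero at the start; "ft_torque": the same for the moment, N m; "finger_gap": finger opening in m.
Only numpy, scipy, OpenCV 4.12 (cv2) and the standard library are available. Lean on these libraries where they do the work, as an engineer would, in place of code of your own. Each camera call takes 0.05 s, during which the arm holds its last target. There are 200 camera calls.

## Working session

There is one attempt and no reset: what is moved stays moved. The work goes in short steps, Python scripts to look and compute and a tool call to move; the robot and the scene stay as the last step left them, time stands still between calls to the robot, and variables do not carry over. Pictures are saved under pics/ and viewed, about 8 in all and at most 12, crops included, and the job is handed in when it is done.

Besides the shell and the picture viewer there is one more tool, called after "Call:" as name(argument=value, ...) on one line, values as JSON. servo_tool: Moves the arm, as the interface text tells. Its arguments: {"type":"object","properties":{"deltas":{"type":"array"},"newtons":{"type":"number"}},"required":["deltas"]}

```bash
mkdir -p pics; ls; cat > h.py <<'E'
import numpy as np, cv2
from workcell import env, read_camera, job, cut_out
def dist(c): return np.array([c['k1'],0,0,0,0.])
def px2w(c,uv,z):
    K=np.array(c['intrinsics'],float);T=np.array(c['extrinsics'],float)
    uv=np.atleast_2d(np.array(uv,float))
    p=cv2.undistortPoints(uv.reshape(-1,1,2),K,dist(c)).reshape(-1,2)
    d=np.c_[p,np.ones(len(p))]@T[:3,:3].T; o=T[:3,3]
    return o+d*((z-o[2])/d[:,2])[:,None]
def w2px(c,P):
    K=np.array(c['intrinsics'],float);T=np.linalg.inv(np.array(c['extrinsics'],float))
    return cv2.projectPoints(np.atleast_2d(np.array(P,float)),cv2.Rodrigues(T[:3,:3])[0],T[:3,3],K,dist(c))[0].reshape(-1,2)
def save(n,img,s=1): cv2.imwrite('pics/'+n,cv2.resize(img[...,::-1],None,fx=s,fy=s,interpolation=cv2.INTER_CUBIC))
E
python3 - <<'E'
from h import *
for n in('top','scene'):
    c=read_camera(n); save(n+'0.png',c['img']); np.save(n+'0.npy',c,allow_pickle=True)
    print(n,np.round(c['extrinsics'],3).tolist(),np.round(c['intrinsics'],1).tolist(),c['k1'])
    for t in('long_stone_center','long_case','mat_top','short_stone_center'):
        for d in cut_out(t,n)[:5]:
            e=d['extent']; ctr=np.argwhere(d['region']).mean(0)[::-1]
            print(t,round(d['confidence'],2),[int(v) for v in e],d['region'].sum(),px2w(c,ctr,0.05).round(3)[0])
print(env.get_state())
E
```

```text
pics
top [[-0.009, -0.996, 0.086, 0.408], [-1.0, 0.009, 0.003, 0.006], [-0.004, -0.085, -0.996, 1.084], [0.0, 0.0, 0.0, 1.0]] [[450.6, 0.0, 277.2], [0.0, 450.6, 206.6], [0.0, 0.0, 1.0]] -0.059820402263808116
long_stone_center 0.89 [318, 215, 361, 241] 854 [ 0.449 -0.136  0.05 ]
long_stone_center 0.8 [376, 266, 418, 288] 817 [ 0.337 -0.259  0.05 ]
long_stone_center 0.7 [388, 181, 428, 224] 931 [ 0.499 -0.295  0.05 ]
long_stone_center 0.55 [315, 130, 361, 158] 870 [ 0.639 -0.135  0.05 ]
long_case 0.8 [375, 173, 433, 233] 1101 [ 0.499 -0.285  0.05 ]
mat_top 0.79 [254, 163, 304, 236] 2626 [0.518 0.006 0.05 ]
short_stone_center 0.92 [148, 205, 178, 240] 559 [0.461 0.273 0.05 ]
scene [[0.777, 0.388, -0.496, 0.911], [0.63, -0.461, 0.625, -0.529], [0.014, -0.798, -0.603, 0.563], [0.0, 0.0, 0.0, 1.0]] [[473.4, 0.0, 285.4], [0.0, 473.4, 202.7], [0.0, 0.0, 1.0]] -0.08605738565009842
long_stone_center 0.92 [78, 238, 144, 284] 1811 [ 0.375 -0.286  0.05 ]
long_stone_center 0.88 [120, 291, 199, 318] 1842 [ 0.501 -0.294  0.05 ]
long_stone_center 0.85 [182, 227, 248, 274] 1700 [ 0.482 -0.166  0.05 ]

[... 235 characters left out ...]
, 151] 296 [0.464 0.279 0.05 ]
{'clock': 0.5, 'joint_pos': array([1.18440106e+00, 3.13238943e-01, 4.60876892e-02, 1.30358485e+00,
       9.67180185e-07, 1.43120927e+00]), 'qvel': array([ 0.0024625 , -0.00192033,  0.00046575, -0.0014981 , -0.00077452,
       -0.00029621]), 'tau': array([-9.66643529e-04, -4.79994678e+01,  2.98538589e+01,  1.99117283e-03,
       -1.20904260e-04, -1.27063927e-05]), 'tcp_pos': array([0.1404943 , 0.55760994, 0.30389596]), 'orientation': array([7.36173562e-06, 1.23091132e-01, 9.92395371e-01, 2.92041549e-05]), 'wrist_force': array([ 0.32450967, -0.52354835,  0.34341489]), 'ft_torque': array([-0.01531858, -0.03269414, -0.00892204]), 'finger_gap': 0.08534052319244294}
```

```bash
python3 -c "
import cv2,numpy as np
a=cv2.imread('pics/top0.png');print(a.shape)"
```

```text
(420, 560, 3)
```

View pics/top0.png

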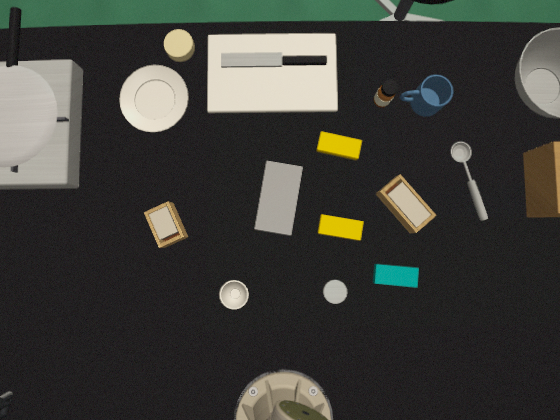

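View pics/scene0.png

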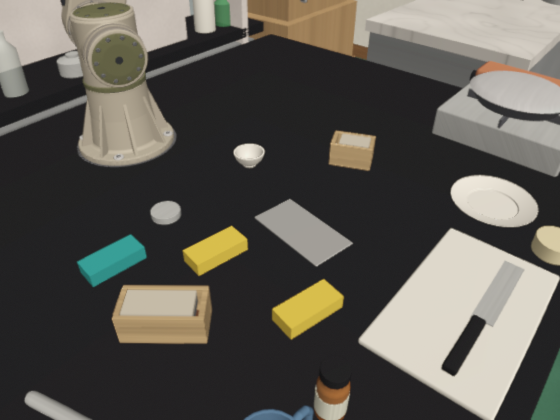

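Top view: long stone in its case at (408,203), decoys yellow at (340,146) and (341,228), turquoise at (397,276), short stone in its case at (165,223), mat at (279,198). I choose (408,203), the one in the longer wooden case. In the scene view the gap seems to be at the right end (196,303). Next: measure, with close crops.

```bash
cat > m.py <<'E'
from h import *
for n in('top','scene'):
    c=read_camera(n); np.save(n+'1.npy',c,allow_pickle=True)
    for t,z in(('mat_top',.004),('long_case',.052),('long_stone_center',.052),('short_stone_center',.052)):
        for d in cut_out(t,n)[:4]:
            ct=max(cv2.findContours(d['region'].astype(np.uint8),cv2.RETR_EXTERNAL,cv2.CHAIN_APPROX_NONE)[0],key=len).reshape(-1,2).astype(float)
            w=px2w(c,ct,z)[:,:2]*1000
            (cx,cy),(a,b),th=cv2.minAreaRect(w.astype(np.float32))
            if a<b: a,b,th=b,a,th+90
            print(n,t,round(d['confidence'],2),'c',round(cx,1),round(cy,1),'size',round(a),round(b),'heading',round(th,1))
c=np.load('top1.npy',allow_pickle=True).item(); a=c['img'][160:245,365:445]
d=np.load('scene1.npy',allow_pickle=True).item(); b=d['img'][270:355,100:220]
f=lambda i:cv2.resize(i,None,fx=4,fy=4,interpolation=cv2.INTER_CUBIC)
save('crop1.png',np.hstack([f(a),f(b)]))
E
python3 m.py
```

```text
top mat_top 0.92 c 523.5 5.0 size 173 92 heading 169.8
top long_case 0.87 c 499.7 -287.4 size 133 78 heading 40.1
top long_stone_center 0.82 c 449.4 -135.1 size 97 46 heading 79.7
top long_stone_center 0.78 c 639.1 -135.6 size 96 50 heading 76.5
top long_stone_center 0.77 c 335.9 -259.8 size 107 47 heading 83.0
top long_stone_center 0.67 c 500.4 -294.7 size 98 46 heading 40.3
top short_stone_center 0.94 c 461.4 272.5 size 67 47 heading 22.9
scene mat_top 0.92 c 525.5 6.4 size 169 91 heading 169.4
scene long_case 0.68 c 517.6 -303.0 size 138 104 heading 39.2
scene long_stone_center 0.83 c 502.9 -292.9 size 107 49 heading 37.8
scene long_stone_center 0.7 c 483.6 -164.8 size 111 65 heading 81.2
scene long_stone_center 0.62 c 666.6 -166.3 size 105 57 heading 76.1
scene long_stone_center 0.58 c 376.3 -285.4 size 102 71 heading 82.9
scene short_stone_center 0.88 c 463.6 276.3 size 65 48 heading 24.6
```

View pics/crop1.png

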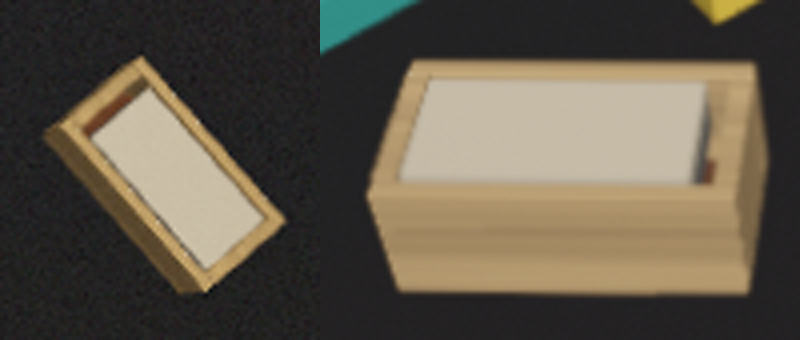

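Crop: the gap (reddish) is at the upper left in the top view (crop 105,110) and at the right end in the scene view (crop 705,140). So case +x points to world heading about 40°. Stone centre is about (501,-294) mm, push point about (531,-268), mat (524,5.5) at heading 169.7°. Moving off with fingers shut.

Call:
servo_tool(deltas=[{"dx": 31,"dy": -32,"rz": 0.135,"fingers": 1},{"dx": 31,"dy": -32,"rz": 0.135,"fingers": 1},{"dx": 31,"dy": -32,"rz": 0.135,"fingers": 1},{"dx": 31,"dy": -32,"rz": 0.135,"fingers": 1},{"dx": 31,"dy": -32,"rz": 0.135,"fingers": 1},{"dx": 31,"dy": -32,"rz": 0.135,"fingers": 1},{"dx": 31,"dy": -32,"rz": 0.134,"fingers": 1},{"dx": 31,"dy": -32,"fingers": 1}], newtons=60)

```text
invalid input at $.deltas[0]: expected keys dx, dy, dz, rx, ry, rz, fingers
```

Call:
servo_tool(deltas=[{"dx": 31,"dy": -32},{"dx": 31,"dy": -32},{"dx": 31,"dy": -38},{"dx": 7,"dy": -45},{"dx": 7,"dy": -45},{"dx": 7,"dy": -45},{"dx": 7,"dy": -45},{"dx": 7,"dy": -45}])

```text
invalid input at $.deltas[0]: expected keys dx, dy, dz, rx, ry, rz, fingers
```

Call:
servo_tool(deltas=[{"dx": 7,"dy": -45,"dz": -15},{"dx": 7,"dy": -45,"dz": -15},{"dx": 3,"dy": -45,"dz": -15},{"dx": 3,"dy": -45,"dz": -15},{"dx": 2,"dy": -20,"dz": -15},{}])

```text
invalid input at $.deltas[0]: expected keys dx, dy, dz, rx, ry, rz, fingers
```

All seven keys are needed in every row.

Call:
servo_tool(deltas=[{"dx": 31,"dy": -32,"dz": 0,"rx": 0,"ry": 0,"rz": 0.135,"fingers": 1},{"dx": 31,"dy": -32,"dz": 0,"rx": 0,"ry": 0,"rz": 0.135,"fingers": 1},{"dx": 31,"dy": -32,"dz": 0,"rx": 0,"ry": 0,"rz": 0.135,"fingers": 1},{"dx": 31,"dy": -32,"dz": 0,"rx": 0,"ry": 0,"rz": 0.135,"fingers": 1},{"dx": 31,"dy": -32,"dz": 0,"rx": 0,"ry": 0,"rz": 0.135,"fingers": 1},{"dx": 31,"dy": -32,"dz": 0,"rx": 0,"ry": 0,"rz": 0.135,"fingers": 1},{"dx": 31,"dy": -32,"dz": 0,"rx": 0,"ry": 0,"rz": 0.134,"fingers": 1},{"dx": 31,"dy": -32,"dz": 0,"rx": 0,"ry": 0,"rz": 0,"fingers": 1}], newtons=60)

```text
clock: 1.8
tcp_pos: [0.3868, 0.3032, 0.3042]
orientation: [0.0, -0.337, 0.941, 0.0]
wrist_force: [0.8, 0.7, 0.3]
finger_gap: 0.0001
```

Call:
servo_tool(deltas=[{"dx": 31,"dy": -32,"dz": 0,"rx": 0,"ry": 0,"rz": 0,"fingers": 1},{"dx": 31,"dy": -32,"dz": 0,"rx": 0,"ry": 0,"rz": 0,"fingers": 1},{"dx": 31,"dy": -38,"dz": 0,"rx": 0,"ry": 0,"rz": 0,"fingers": 1},{"dx": 7,"dy": -45,"dz": 0,"rx": 0,"ry": 0,"rz": 0,"fingers": 1},{"dx": 7,"dy": -45,"dz": 0,"rx": 0,"ry": 0,"rz": 0,"fingers": 1},{"dx": 7,"dy": -45,"dz": 0,"rx": 0,"ry": 0,"rz": 0,"fingers": 1},{"dx": 7,"dy": -45,"dz": 0,"rx": 0,"ry": 0,"rz": 0,"fingers": 1},{"dx": 7,"dy": -45,"dz": 0,"rx": 0,"ry": 0,"rz": 0,"fingers": 1}])

```text
clock: 2.6
tcp_pos: [0.5139, -0.0243, 0.3041]
orientation: [0.0, -0.336, 0.942, -0.0]
wrist_force: [1.1, 0.7, -0.1]
finger_gap: 0.0004
```

Call:
servo_tool(deltas=[{"dx": 7,"dy": -45,"dz": -15,"rx": 0,"ry": 0,"rz": 0,"fingers": 1},{"dx": 7,"dy": -45,"dz": -15,"rx": 0,"ry": 0,"rz": 0,"fingers": 1},{"dx": 3,"dy": -45,"dz": -15,"rx": 0,"ry": 0,"rz": 0,"fingers": 1},{"dx": 3,"dy": -45,"dz": -15,"rx": 0,"ry": 0,"rz": 0,"fingers": 1},{"dx": 2,"dy": -20,"dz": -15,"rx": 0,"ry": 0,"rz": 0,"fingers": 1},{"dx": 0,"dy": 0,"dz": 0,"rx": 0,"ry": 0,"rz": 0,"fingers": 1}])

```text
clock: 3.2
tcp_pos: [0.535, -0.2246, 0.2262]
orientation: [-0.001, -0.334, 0.943, 0.001]
wrist_force: [0.1, 0.7, 0.8]
finger_gap: 0.0001
```

Call:
servo_tool(deltas=[{"dx": -4,"dy": -43,"dz": -20,"rx": 0,"ry": 0,"rz": 0.012,"fingers": 1},{"dx": 0,"dy": 0,"dz": -40,"rx": 0,"ry": 0,"rz": 0,"fingers": 1},{"dx": 0,"dy": 0,"dz": -24,"rx": 0,"ry": 0,"rz": 0,"fingers": 1},{"dx": 0,"dy": 0,"dz": 0,"rx": 0,"ry": 0,"rz": 0,"fingers": 1}])

```text
clock: 3.6
tcp_pos: [0.5298, -0.2628, 0.1416]
orientation: [-0.002, -0.342, 0.94, 0.003]
wrist_force: [-1.5, 0.6, -0.1]
finger_gap: -0.0001
```

```bash
python3 - <<'E'
from h import *
print(env.get_state()['tcp_pos'],env.get_state()['joint_pos'].round(2))
c=read_camera('top'); a=c['img'][160:245,365:445]
d=read_camera('scene'); b=d['img'][230:355,80:220]
f=lambda i,h:cv2.resize(i,(int(i.shape[1]*h/i.shape[0]),h),interpolation=cv2.INTER_CUBIC)
save('push.png',np.hstack([f(a,360),f(b,360)]))
E
```

```text
[ 0.52984086 -0.26275788  0.14162163] [-0.6   0.44 -0.17  0.96  0.   -1.29]
```

View pics/push.png

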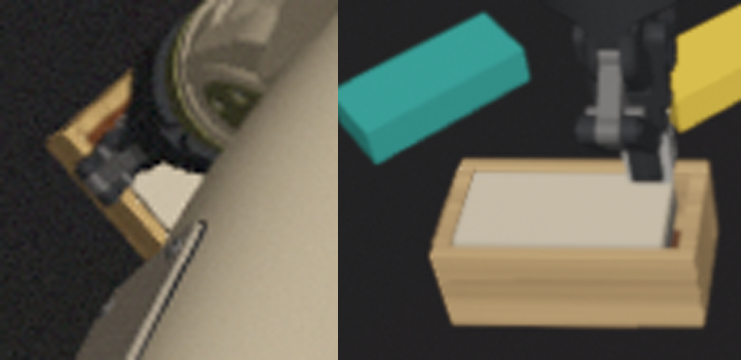

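Fingertips are above the stone near its gap end (right panel 645,165), a little to the far side; correct 5 mm and press down in small steps.

Call:
servo_tool(deltas=[{"dx": 1.5,"dy": -5,"dz": -4,"rx": 0,"ry": 0,"rz": 0,"fingers": 1},{"dx": 0,"dy": 0,"dz": -4,"rx": 0,"ry": 0,"rz": 0,"fingers": 1},{"dx": 0,"dy": 0,"dz": -3,"rx": 0,"ry": 0,"rz": 0,"fingers": 1},{"dx": 0,"dy": 0,"dz": -2,"rx": 0,"ry": 0,"rz": 0,"fingers": 1},{"dx": 0,"dy": 0,"dz": 0,"rx": 0,"ry": 0,"rz": 0,"fingers": 1}])

```text
clock: 4.2
tcp_pos: [0.5332, -0.2703, 0.1318]
orientation: [-0.0, -0.342, 0.94, 0.0]
wrist_force: [0.0, 0.5, -0.5]
finger_gap: -0.0001
```

Call:
servo_tool(deltas=[{"dx": 0,"dy": 0,"dz": -1.5,"rx": 0,"ry": 0,"rz": 0,"fingers": 1},{"dx": 0,"dy": 0,"dz": -1.5,"rx": 0,"ry": 0,"rz": 0,"fingers": 1}])

```text
clock: 4.4
tcp_pos: [0.5334, -0.2705, 0.129]
orientation: [0.0, -0.342, 0.94, -0.0]
wrist_force: [0.0, -0.1, -0.2]
finger_gap: 0.0002
```

Call:
servo_tool(deltas=[{"dx": 0,"dy": 0,"dz": -1.5,"rx": 0,"ry": 0,"rz": 0,"fingers": 1},{"dx": 0,"dy": 0,"dz": -1.5,"rx": 0,"ry": 0,"rz": 0,"fingers": 1}])

```text
clock: 4.6
tcp_pos: [0.5333, -0.2704, 0.1258]
orientation: [-0.0, -0.342, 0.94, 0.0]
wrist_force: [0.3, -0.2, -0.5]
finger_gap: 0.0002
```

Call:
servo_tool(deltas=[{"dx": -1,"dy": 2,"dz": -1.5,"rx": 0,"ry": 0,"rz": 0,"fingers": 1},{"dx": 0,"dy": 0,"dz": -1.5,"rx": 0,"ry": 0,"rz": 0,"fingers": 1}])

```text
clock: 4.8
tcp_pos: [0.5322, -0.2681, 0.1227]
orientation: [-0.0, -0.342, 0.94, 0.0]
wrist_force: [0.6, 1.4, 0.6]
finger_gap: 0.0
```

Call:
servo_tool(deltas=[{"dx": 0,"dy": 0,"dz": -2,"rx": 0,"ry": 0,"rz": 0,"fingers": 1},{"dx": 0,"dy": 0,"dz": -1,"rx": 0,"ry": 0,"rz": 0,"fingers": 1}])

```text
clock: 5.0
tcp_pos: [0.5323, -0.2684, 0.1197]
orientation: [-0.0, -0.342, 0.94, 0.0]
wrist_force: [-0.8, 0.1, -0.5]
finger_gap: -0.0005
```

Call:
servo_tool(deltas=[{"dx": 0,"dy": 0,"dz": -2,"rx": 0,"ry": 0,"rz": 0,"fingers": 1},{"dx": 0,"dy": 0,"dz": -1,"rx": 0,"ry": 0,"rz": 0,"fingers": 1}])

```text
clock: 5.2
tcp_pos: [0.5323, -0.2684, 0.1167]
orientation: [-0.0, -0.342, 0.94, 0.0]
wrist_force: [0.3, 0.2, -0.9]
finger_gap: -0.0
```

Call:
servo_tool(deltas=[{"dx": 0,"dy": 0,"dz": -1,"rx": 0,"ry": 0,"rz": 0,"fingers": 1},{"dx": 0,"dy": 0,"dz": -0.7,"rx": 0,"ry": 0,"rz": 0,"fingers": 1},{"dx": 0,"dy": 0,"dz": 0,"rx": 0,"ry": 0,"rz": 0,"fingers": 1}])

```text
clock: 5.5
tcp_pos: [0.5323, -0.2684, 0.1151]
orientation: [-0.0, -0.342, 0.94, 0.0]
wrist_force: [0.1, -0.4, 0.6]
finger_gap: 0.0
```

```bash
python3 - <<'E'
from h import *
d=read_camera('scene'); b=d['img'][230:355,80:220]
save('push2.png',b,3.5)
E
```

```text
(no output)
```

View pics/push2.png

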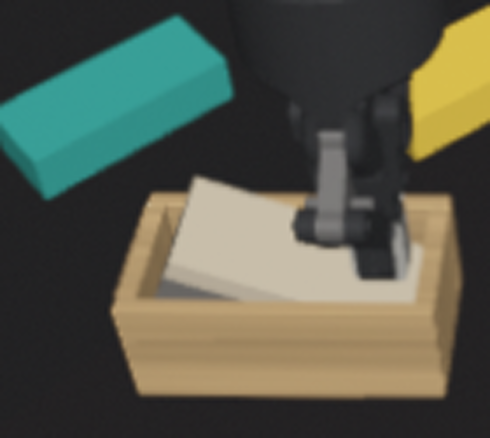

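The stone has tipped: raised end at crop (190,180), low end under the fingers at (380,275). Lift off, open, tilt the tool 25° to match the stone.

Call:
servo_tool(deltas=[{"dx": 0,"dy": 0,"dz": 25,"rx": 0,"ry": 0,"rz": 0,"fingers": 1},{"dx": 0,"dy": 0,"dz": 40,"rx": 0,"ry": 0,"rz": 0,"fingers": 1},{"dx": -6,"dy": -5,"dz": 0,"rx": -0.0935,"ry": 0.1112,"rz": 0,"fingers": -1},{"dx": -6,"dy": -5,"dz": 0,"rx": -0.0935,"ry": 0.1112,"rz": 0,"fingers": -1},{"dx": -6,"dy": -4.5,"dz": -5,"rx": -0.0935,"ry": 0.1112,"rz": 0,"fingers": -1},{"dx": 0,"dy": 0,"dz": -4,"rx": 0,"ry": 0,"rz": 0,"fingers": -1},{"dx": 0,"dy": 0,"dz": 0,"rx": 0,"ry": 0,"rz": 0,"fingers": -1}])

```text
clock: 6.25
tcp_pos: [0.5145, -0.2822, 0.1698]
orientation: [-0.202, -0.334, 0.918, -0.073]
wrist_force: [0.1, -0.7, -1.1]
finger_gap: 0.0724
```

```bash
python3 - <<'E'
from h import *
from scipy.spatial.transform import Rotation as R
s=env.get_state(); q=s['orientation']; M=R.from_quat([q[1],q[2],q[3],q[0]]).as_matrix()
print(s['tcp_pos'],M.round(3).tolist(),s['joint_pos'].round(2))
d=read_camera('scene')
# predicted tipped stone outline and grasp point
u=np.array([np.cos(np.radians(40)),np.sin(np.radians(40)),0]);w=np.array([-u[1],u[0],0]);z=np.array([0,0,1])
P0=np.array([.5038,-.2918,0]);a=np.radians(25);S=np.cos(a)*u-np.sin(a)*z;N=np.sin(a)*u+np.cos(a)*z
C=P0+.0014*u+.0406*z
pts=[C+S*x+w*y+N*n for x,y,n in[(-.05,-.0225,.012),(-.05,.0225,.012),(-.05,.0225,-.012),(-.05,-.0225,-.012),(.05,-.0225,.012),(.05,.0225,.012)]]
k=5;x0,y0=90,220
img=cv2.resize(d['img'][y0:345,x0:235],None,fx=k,fy=k,interpolation=cv2.INTER_CUBIC)
for p in w2px(d,pts): cv2.circle(img,tuple(int(v) for v in (p-[x0,y0]+.5)*k),4,(255,0,0),1)
tip=s['tcp_pos']+M[:,2]*.073
cv2.circle(img,tuple(int(v) for v in (w2px(d,tip)[0]-[x0,y0]+.5)*k),5,(0,255,0),2)
save('tip.png',img)
E
```

```text
[ 0.51454288 -0.282199    0.16980024] [[-0.695, -0.643, -0.322], [-0.584, 0.766, -0.269], [0.42, 0.001, -0.908]] [-0.49  0.54  0.    1.2  -0.4  -1.15]
```

View pics/tip.png

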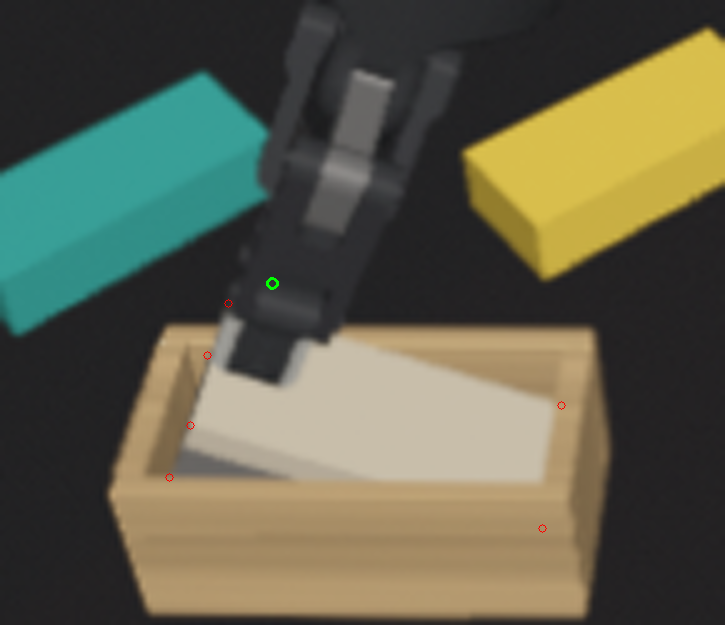

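Model overlay agrees with the tipped stone within ~2 mm. Descend along the tool axis and half close.

Call:
servo_tool(deltas=[{"dx": -5,"dy": -4,"dz": -15,"rx": 0,"ry": 0,"rz": 0,"fingers": -1},{"dx": -5,"dy": -4,"dz": -15,"rx": 0,"ry": 0,"rz": 0,"fingers": -0.3},{"dx": -4,"dy": -4,"dz": -12,"rx": 0,"ry": 0,"rz": 0,"fingers": 0.15},{"dx": 0,"dy": 0,"dz": 0,"rx": 0,"ry": 0,"rz": 0,"fingers": 0.2},{"dx": 0,"dy": 0,"dz": 0,"rx": 0,"ry": 0,"rz": 0,"fingers": 0.2}])

```text
clock: 6.8
tcp_pos: [0.5, -0.2953, 0.1298]
orientation: [-0.202, -0.333, 0.918, -0.074]
wrist_force: [1.0, 1.1, -1.8]
finger_gap: 0.0423
```

```bash
python3 - <<'E'
from h import *
s=env.get_state();print(s['tcp_pos'],s['finger_gap'],s['wrist_force'])
d=read_camera('scene');save('grasp.png',d['img'][245:345,90:215],5)
E
```

```text
[ 0.50001646 -0.29531024  0.12983626] 0.04230147211982819 [ 0.96833228  1.05508431 -1.79963813]
```

View pics/grasp.png

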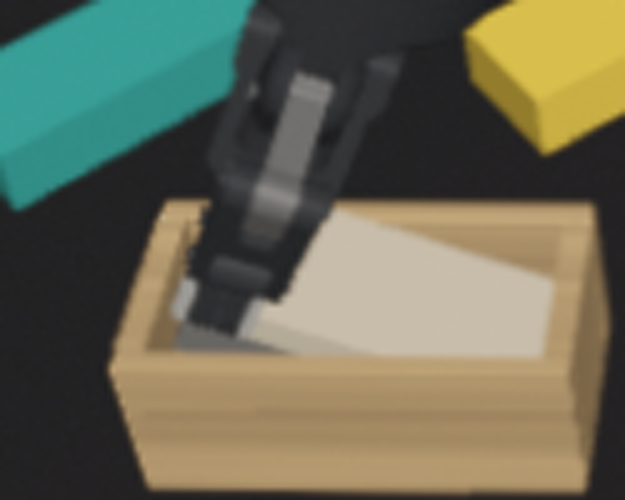

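Fingers seem to have only the top few mm of the raised end (pad bottom near (240,333), stone top edge near (250,318)). Open a bit, go 5 mm deeper, then close.

Call:
servo_tool(deltas=[{"dx": 0,"dy": 0,"dz": 0,"rx": 0,"ry": 0,"rz": 0,"fingers": -0.4},{"dx": 0,"dy": 0,"dz": 0,"rx": 0,"ry": 0,"rz": 0,"fingers": -0.4},{"dx": 0,"dy": 0,"dz": 0,"rx": 0,"ry": 0,"rz": 0,"fingers": -0.4}])

```text
clock: 7.15
tcp_pos: [0.5009, -0.295, 0.1298]
orientation: [-0.203, -0.334, 0.918, -0.075]
wrist_force: [0.4, 0.0, -0.4]
finger_gap: 0.0603
```

Call:
servo_tool(deltas=[{"dx": 0,"dy": 0,"dz": -2,"rx": 0,"ry": 0,"rz": 0,"fingers": -0.4},{"dx": -1,"dy": -1,"dz": -3,"rx": 0,"ry": 0,"rz": 0,"fingers": -0.2},{"dx": 0,"dy": 0,"dz": 0,"rx": 0,"ry": 0,"rz": 0,"fingers": -0.2},{"dx": 0,"dy": 0,"dz": 0,"rx": 0,"ry": 0,"rz": 0,"fingers": -0.2}])

```text
clock: 7.55
tcp_pos: [0.4992, -0.2959, 0.124]
orientation: [-0.203, -0.334, 0.918, -0.074]
wrist_force: [0.1, -0.3, -0.6]
finger_gap: 0.0512
```

Call:
servo_tool(deltas=[{"dx": 0,"dy": 0,"dz": 0,"rx": 0,"ry": 0,"rz": 0,"fingers": 0.5},{"dx": 0,"dy": 0,"dz": 0,"rx": 0,"ry": 0,"rz": 0,"fingers": 1},{"dx": 0,"dy": 0,"dz": 0,"rx": 0,"ry": 0,"rz": 0,"fingers": 1},{"dx": 0,"dy": 0,"dz": 0,"rx": 0,"ry": 0,"rz": 0,"fingers": 1},{"dx": 0,"dy": 0,"dz": 0,"rx": 0,"ry": 0,"rz": 0,"fingers": 1}], newtons=70)

```text
clock: 8.05
tcp_pos: [0.4994, -0.2959, 0.1244]
orientation: [-0.203, -0.334, 0.918, -0.074]
wrist_force: [0.1, 1.1, 0.7]
finger_gap: 0.0424
```

```bash
python3 - <<'E'
from h import *
s=env.get_state();print(s['tcp_pos'],s['finger_gap'],s['wrist_force'])
d=read_camera('scene');save('grasp2.png',d['img'][245:345,90:215],5)
E
```

```text
[ 0.49941299 -0.29591417  0.12435145] 0.04236430307915494 [0.14140106 1.05472211 0.71603585]
```

View pics/grasp2.png

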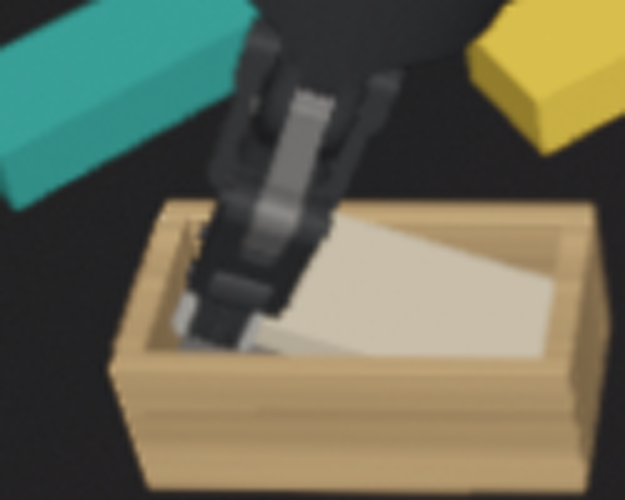

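Grip holds at 42.4 mm (soft pads). Lift straight up gently.

Call:
servo_tool(deltas=[{"dx": 0,"dy": 0,"dz": 8,"rx": 0,"ry": 0,"rz": 0,"fingers": 1},{"dx": 0,"dy": 0,"dz": 15,"rx": 0,"ry": 0,"rz": 0,"fingers": 1},{"dx": 0,"dy": 0,"dz": 20,"rx": 0,"ry": 0,"rz": 0,"fingers": 1},{"dx": 0,"dy": 0,"dz": 20,"rx": 0,"ry": 0,"rz": 0,"fingers": 1},{"dx": 0,"dy": 0,"dz": 25,"rx": 0,"ry": 0,"rz": 0,"fingers": 1},{"dx": 0,"dy": 0,"dz": 25,"rx": 0,"ry": 0,"rz": 0,"fingers": 1},{"dx": 0,"dy": 0,"dz": 15,"rx": 0,"ry": 0,"rz": 0,"fingers": 1}])

```text
clock: 8.8
tcp_pos: [0.4997, -0.2962, 0.2545]
orientation: [-0.202, -0.333, 0.918, -0.075]
wrist_force: [0.6, -0.2, -1.9]
finger_gap: 0.0426
```

Call:
servo_tool(deltas=[{"dx": 0,"dy": 10,"dz": 0,"rx": 0.0935,"ry": -0.1112,"rz": 0,"fingers": 1},{"dx": 0,"dy": 20,"dz": 0,"rx": 0.0935,"ry": -0.1112,"rz": 0,"fingers": 1},{"dx": 0,"dy": 30,"dz": 0,"rx": 0.0935,"ry": -0.1112,"rz": 0,"fingers": 1},{"dx": -2,"dy": 30,"dz": 0,"rx": 0,"ry": 0,"rz": -0.125,"fingers": 1},{"dx": -2,"dy": 30,"dz": 0,"rx": 0,"ry": 0,"rz": -0.125,"fingers": 1},{"dx": -2,"dy": 30,"dz": 0,"rx": 0,"ry": 0,"rz": -0.125,"fingers": 1},{"dx": -2,"dy": 30,"dz": 0,"rx": 0,"ry": 0,"rz": -0.125,"fingers": 1},{"dx": -2,"dy": 30,"dz": 0,"rx": 0,"ry": 0,"rz": -0.125,"fingers": 1}])

```text
clock: 9.6
tcp_pos: [0.4888, -0.0849, 0.2524]
orientation: [-0.0, -0.033, 0.999, -0.0]
wrist_force: [0.0, 0.0, -1.5]
finger_gap: 0.0427
```

Call:
servo_tool(deltas=[{"dx": -2,"dy": 30,"dz": -15,"rx": 0,"ry": 0,"rz": -0.125,"fingers": 1},{"dx": -2,"dy": 30,"dz": -20,"rx": 0,"ry": 0,"rz": -0.125,"fingers": 1},{"dx": -2,"dy": 25,"dz": -20,"rx": 0,"ry": 0,"rz": 0,"fingers": 1},{"dx": 0,"dy": 14,"dz": -20,"rx": 0,"ry": 0,"rz": 0,"fingers": 1},{"dx": 0,"dy": 0,"dz": -15,"rx": 0,"ry": 0,"rz": 0,"fingers": 1},{"dx": 0,"dy": 0,"dz": 0,"rx": 0,"ry": 0,"rz": 0,"fingers": 1},{"dx": 0,"dy": 0,"dz": 0,"rx": 0,"ry": 0,"rz": 0,"fingers": 1}])

```text
clock: 10.3
tcp_pos: [0.4833, 0.0129, 0.1625]
orientation: [-0.0, 0.089, 0.996, -0.0]
wrist_force: [-0.0, -0.6, -2.1]
finger_gap: 0.0422
```

```bash
python3 - <<'E'
from h import *
from scipy.spatial.transform import Rotation as R
s=env.get_state();q=s['orientation']; M=R.from_quat([q[1],q[2],q[3],q[0]]).as_matrix()
print(s['tcp_pos'],s['finger_gap'],s['wrist_force'],s['ft_torque'],M.round(3).tolist())
d=read_camera('scene');save('carry.png',d['img'][100:320,170:440],2.7)
E
```

```text
[0.48327657 0.01294393 0.16252375] 0.042200508254029004 [-0.01142435 -0.63889312 -2.1375996 ] [ 0.011817    0.11683079 -0.02807301] [[-0.984, 0.177, -0.001], [0.177, 0.984, -0.0], [0.0, -0.0, -1.0]]
```

View pics/carry.png

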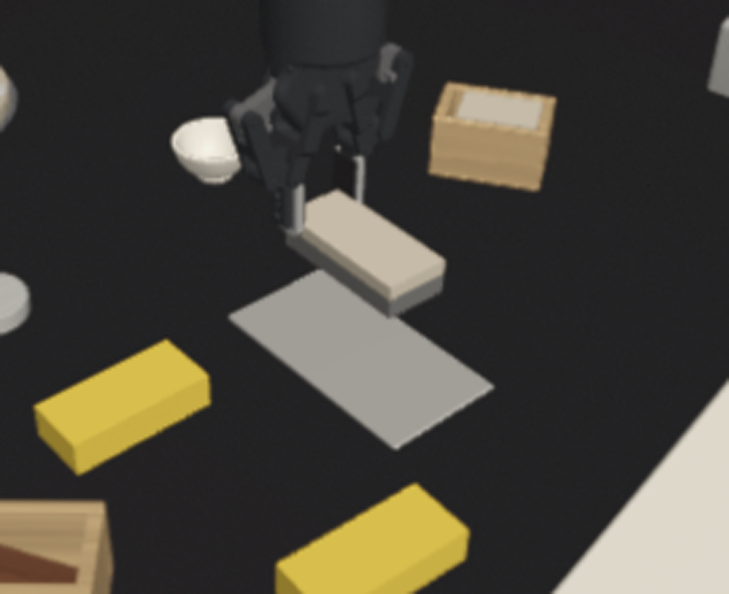

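The stone is held level, aligned and above the mat (crop 370,250; mat 360,355). Lower it.

Call:
servo_tool(deltas=[{"dx": 0,"dy": 0,"dz": -20,"rx": 0,"ry": 0,"rz": 0,"fingers": 1},{"dx": 0,"dy": 0,"dz": -20,"rx": 0,"ry": 0,"rz": 0,"fingers": 1},{"dx": 0,"dy": 0,"dz": -15,"rx": 0,"ry": 0,"rz": 0,"fingers": 1},{"dx": 0,"dy": 0,"dz": -10,"rx": 0,"ry": 0,"rz": 0,"fingers": 1},{"dx": 0,"dy": 0,"dz": -3,"rx": 0,"ry": 0,"rz": 0,"fingers": 1},{"dx": 0,"dy": 0,"dz": -1.5,"rx": 0,"ry": 0,"rz": 0,"fingers": 1},{"dx": 0,"dy": 0,"dz": 0,"rx": 0,"ry": 0,"rz": 0,"fingers": 1}])

```text
clock: 11.05
tcp_pos: [0.484, 0.0129, 0.0934]
orientation: [0.001, 0.089, 0.996, 0.0]
wrist_force: [-0.2, -0.3, -2.0]
finger_gap: 0.0424
```

Call:
servo_tool(deltas=[{"dx": 0,"dy": 0,"dz": -1,"rx": 0,"ry": 0,"rz": 0,"fingers": 1},{"dx": 0,"dy": 0,"dz": 0,"rx": 0,"ry": 0,"rz": 0,"fingers": 1}])

```text
clock: 11.25
tcp_pos: [0.4837, 0.013, 0.0922]
orientation: [0.0, 0.089, 0.996, 0.0]
wrist_force: [-0.7, 0.7, -2.7]
finger_gap: 0.0427
```

Call:
servo_tool(deltas=[{"dx": 0,"dy": 0,"dz": -1,"rx": 0,"ry": 0,"rz": 0,"fingers": 1},{"dx": 0,"dy": 0,"dz": 0,"rx": 0,"ry": 0,"rz": 0,"fingers": 1}])

```text
clock: 11.45
tcp_pos: [0.4836, 0.0131, 0.0909]
orientation: [0.0, 0.089, 0.996, 0.0]
wrist_force: [0.2, 0.2, -1.1]
finger_gap: 0.0423
```

Measure the stone on the mat while still held, so any correction can be made now.

```bash
cat > m2.py <<'E'
from h import *
ref=np.array([524.5,5.7])
for n in('top','scene'):
    c=read_camera(n)
    for d in cut_out('long_stone_center',n):
        ct=max(cv2.findContours(d['region'].astype(np.uint8),cv2.RETR_EXTERNAL,cv2.CHAIN_APPROX_NONE)[0],key=len).reshape(-1,2).astype(float)
        w=px2w(c,ct,.022)[:,:2]*1000
        (cx,cy),(a,b),th=cv2.minAreaRect(w.astype(np.float32))
        if a<b: a,b,th=b,a,th+90
        if np.hypot(cx-524,cy-5)<60: print(n,round(d['confidence'],2),round(cx,1),round(cy,1),'size',round(a),round(b),round(th,1))
E
python3 m2.py
```

```text
scene 0.77 529.6 2.1 size 119 65 168.6
```

Call:
servo_tool(deltas=[{"dx": 0,"dy": 0,"dz": -1,"rx": 0,"ry": 0,"rz": 0,"fingers": 1},{"dx": 0,"dy": 0,"dz": 0,"rx": 0,"ry": 0,"rz": 0,"fingers": 1}])

```text
clock: 11.85
tcp_pos: [0.4836, 0.0131, 0.0908]
orientation: [0.0, 0.089, 0.996, -0.0]
wrist_force: [-3.5, 0.2, 8.7]
finger_gap: 0.0424
```

Call:
servo_tool(deltas=[{"dx": 0,"dy": 0,"dz": -0.8,"rx": 0,"ry": 0,"rz": 0,"fingers": 1},{"dx": 0,"dy": 0,"dz": 0,"rx": 0,"ry": 0,"rz": 0,"fingers": 1}])

```text
clock: 12.05
tcp_pos: [0.4835, 0.0131, 0.0907]
orientation: [0.001, 0.089, 0.996, -0.0]
wrist_force: [-5.2, 1.5, 15.8]
finger_gap: 0.0426
```

Contact with the mat. Ease the pressure, open, retreat up and aside.

Call:
servo_tool(deltas=[{"dx": 0,"dy": 0,"dz": 1.5,"rx": 0,"ry": 0,"rz": 0,"fingers": 1},{"dx": 0,"dy": 0,"dz": 0,"rx": 0,"ry": 0,"rz": 0,"fingers": 0},{"dx": 0,"dy": 0,"dz": 0,"rx": 0,"ry": 0,"rz": 0,"fingers": -0.4},{"dx": 0,"dy": 0,"dz": 0,"rx": 0,"ry": 0,"rz": 0,"fingers": -0.6},{"dx": 0,"dy": 0,"dz": 0,"rx": 0,"ry": 0,"rz": 0,"fingers": -0.6},{"dx": 0,"dy": 0,"dz": 15,"rx": 0,"ry": 0,"rz": 0,"fingers": -0.6},{"dx": 0,"dy": 0,"dz": 30,"rx": 0,"ry": 0,"rz": 0,"fingers": -0.6},{"dx": 0,"dy": 0,"dz": 40,"rx": 0,"ry": 0,"rz": 0,"fingers": -0.6}])

```text
clock: 12.85
tcp_pos: [0.4819, 0.0132, 0.1746]
orientation: [-0.002, 0.089, 0.996, 0.0]
wrist_force: [0.8, 0.2, -0.6]
finger_gap: 0.0682
```

Call:
servo_tool(deltas=[{"dx": 0,"dy": 40,"dz": 30,"rx": 0,"ry": 0,"rz": 0,"fingers": -0.6},{"dx": -10,"dy": 40,"dz": 20,"rx": 0,"ry": 0,"rz": 0,"fingers": -0.6},{"dx": -10,"dy": 45,"dz": 0,"rx": 0,"ry": 0,"rz": 0,"fingers": -0.6},{"dx": -10,"dy": 45,"dz": 0,"rx": 0,"ry": 0,"rz": 0,"fingers": -0.6},{"dx": -10,"dy": 45,"dz": 0,"rx": 0,"ry": 0,"rz": 0,"fingers": -0.6},{"dx": -10,"dy": 45,"dz": 0,"rx": 0,"ry": 0,"rz": 0,"fingers": -0.6},{"dx": 0,"dy": 0,"dz": 0,"rx": 0,"ry": 0,"rz": 0,"fingers": -0.6}])

```text
clock: 13.55
tcp_pos: [0.4319, 0.2775, 0.2253]
orientation: [-0.0, 0.085, 0.996, 0.001]
wrist_force: [-0.7, -0.0, -0.3]
finger_gap: 0.0684
```

```bash
python3 m2.py; python3 - <<'E'
from h import *
c=read_camera('top');d=read_camera('scene')
u=np.radians(169.6);e=np.array([np.cos(u),np.sin(u),0]);f=np.array([-e[1],e[0],0])
f4=lambda i:cv2.resize(i,(400,400*i.shape[0]//i.shape[1]),interpolation=cv2.INTER_CUBIC)
save('end.png',np.hstack([f4(c['img'][150:250,229:329]),f4(d['img'][185:285,256:356])]))
E
```

```text
top 0.97 526.5 3.7 size 102 46 168.3
scene 0.56 529.3 1.6 size 125 67 167.6
```

View pics/end.png

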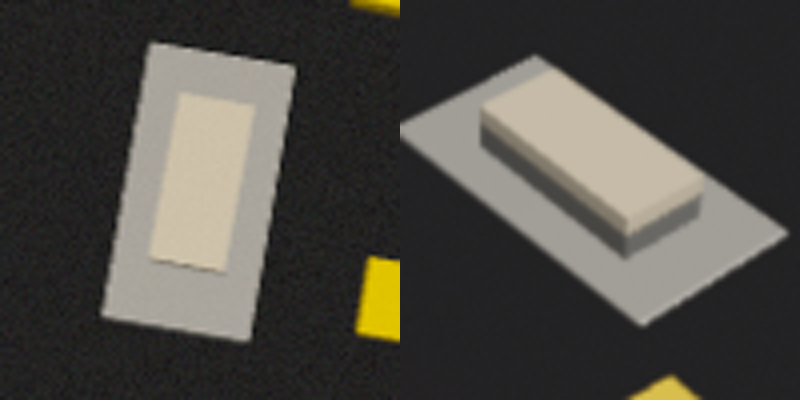

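The stone lies flat on the mat, about 3 mm off its middle and within 1–2° of its length. Handing in.

```bash
python3 -c "
from workcell import job
print(job.hand_in())"
```

```text
the job is handed in; nothing more can be done
None
```

The longer stone is lying flat on the grey mat, lengthwise, and the job is handed in at about 14 s of the 43 s allowed. I pushed its gap end down until it tipped, gripped it across the raised end with the tool tilted 25°, lifted it out, levelled it and set it down. The arm then backed well clear.

**Position:** the last top-camera check put the stone about 3 mm from the mat's middle and 1–2° off its length. The final picture showed it flat. The scene camera read a further 3–4 mm off. Its outline included the stone's side faces, so I trusted the top view.

**Other checks:**
- **Forces:** the highest wrist force I read was about 17 N, as the stone met the mat. The tipping push never rose above sensor noise, so I confirmed the tip by picture.
- **Grasp:** my first closing held only the stone's top edge, so I reopened, went about 5 mm deeper and closed again before lifting.
- **Other objects:** I did not touch the short stone or the yellow and turquoise look-alikes. I did not take a separate final measurement of them.

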